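Bring the bud vases out to the banding wheel

TASK

The wooden tray of little bisque vases is tucked half under the low shelf: draw it right out onto the open bench and let go of it there. Then take it again by its tall middle handle, carry it level to the banding wheel and set it down on the disc, centred to within 2 cm, without dropping it. The vases must stay standing in the tray, and the paint jars must be left where they are.

Things in the scene. Friction and masses are not known exactly. Their poses are not given: they have to be found in the camera images.
- tray: Open wooden tray, 220 mm along its x by 120 mm along its y, walls 6 mm thick and 25 mm high, floor 6 mm; two cross walls (no higher) part it into three bays, the handle in the middle one; 0.6 to 0.9 kg with the vases. Origin at the centre of its underside, z up. It starts with its -x end sticking out from under the shelf; it slides easily on the bench.
- lug (a point): Centre of the top of the tray's red pull lug, a block fixed outside the middle of the tray's -x end: 32 mm along the tray's x, 24 mm wide along its y, solid from the tray's underside up to 45 mm. It lies at x = -126 mm from the tray's origin.
- handle: The tray's middle handle, a red upright board fixed in the centre of the tray: 60 mm along the tray's x, 22 mm thick along the tray's y, its top 100 mm above the tray's underside. Origin on the tray's axis 6 mm above the tray's underside; axes as the tray's. At the start it is under the shelf. A grip of 30 N holds it well; a much harder one makes the tray shake and creep round in the fingers.
- tray_back (a point): Middle of the tray's +x end, at its underside (the end that starts under the shelf).
- shelf: Low fixed wooden shelf at the left. Board 260 mm deep (its x), 480 mm long (its y), underside 135 mm and top 157 mm above the bench; its legs stand over 195 mm either side of the middle. Origin on the bench under the board's centre; open front to its -x, front edge at x = -130 mm. Dishes on it reach 200 mm above the bench; fixed jars stand under its back (x over 70 mm).
- wheel_top (a point): Centre of the top of the banding wheel's grey metal disc (260 mm across, 12 mm thick, top 90 mm above the bench, on an iron foot); z up. The disc turns freely about the vertical; a dark ring of 75 mm radius and a dark dot mark its centre.
- vase0: Small pinkish bisque bud vase standing loose in the tray: 46 mm tall, 36 mm wide at the belly, foot 33 mm across; origin at the centre of its foot, z up along its axis. Stands in the tray's -x bay.
- vase1: Small pinkish bisque bud vase standing loose in the tray: 46 mm tall, 36 mm wide at the belly, foot 33 mm across; origin at the centre of its foot, z up along its axis. Stands in the tray's +x half, at +y.
- vase2: Small pinkish bisque bud vase standing loose in the tray: 46 mm tall, 36 mm wide at the belly, foot 33 mm across; origin at the centre of its foot, z up along its axis. Stands in the tray's +x half, at -y.
- jar0: Blue paint jar with a white cap, bystander: 56 mm across, 72 mm tall, origin at the centre of its foot. May stand by the shelf's front beside the tray or on the far side of the bench.
- jar1: Yellow paint jar with a white cap, bystander: 56 mm across, 72 mm tall, origin at the centre of its foot. May stand by the shelf's front beside the tray or on the far side of the bench.
- jar2: Green paint jar with a white cap, bystander: 56 mm across, 72 mm tall, origin at the centre of its foot. May stand by the shelf's front beside the tray or on the far side of the bench.
- jar3: Purple paint jar with a white cap, bystander: 56 mm across, 72 mm tall, origin at the centre of its foot. May stand by the shelf's front beside the tray or on the far side of the bench.
Not all that is in view belongs to the job. Leave any pink or turquoise look-alike of the vase0 alone.

How it is judged (in metres and radians):
On the way, in this order (a step that is already met when the one before it is completed fails the run):
1. the tray stands on the open bench, its back end clear of the shelf's front edge, and is let go (x of tray_back in the frame of shelf below -0.127 m and height (world z) of tray below 0.005 m and angle between tray's own z axis and vertical below 0.05 rad and linear speed of tray below 0.03 m/s and contact force between the fingers and tray below 0.05 N), for 0.2 s.
2. the tray is lifted off the bench by its middle handle (contact force between the fingers and handle above 1 N and height (world z) of tray above 0.02 m), for 0.2 s.
At the end, for the whole second after the job is handed in: The tray stands flat on the wheel's disc (underside within 6 mm of the disc's top, tilt under 0.06 rad), its centre within 20 mm of the disc's, at rest; all three vases stand upright in it (tilt under 0.25 rad), and no paint jar is more than 30 mm from where it started (horizontal distance between tray and wheel_top below 0.02 m and z of tray in the frame of wheel_top between -0.005 and 0.006 m and angle between tray's own z axis and vertical below 0.06 rad and linear speed of tray below 0.03 m/s and angle between each of vase0, vase1, vase2's own z axis and vertical below 0.25 rad and z of vase0 in the frame of tray between 0 and 0.02 m and horizontal distance between each of vase0, vase1, vase2 and tray below 0.12 m and z of vase1 in the frame of tray between 0 and 0.02 m and z of vase2 in the frame of tray between 0 and 0.02 m and distance of each of jar0, jar1, jar2, jar3 from where it was at the start of the episode below 0.03 m); the robot touches nothing.
It fails at once if the tray is tipped more than 0.2 rad (11 degrees) (angle between tray's own z axis and vertical above 0.2 rad).
It fails at once if a vase topples (tilts more than 0.5 rad) (angle between any of vase0, vase1, vase2's own z axis and vertical above 0.5 rad).
It fails at once if the tray is let go in the air, more than 12 mm above the wheel's disc (contact force between the fingers and tray below 0.05 N and z of tray in the frame of wheel_top above 0.012 m).
It fails at once if a paint jar is moved by more than 30 mm (distance of any of jar0, jar1, jar2, jar3 from where it was at the start of the episode above 0.03 m).
It also fails if it takes over 61 s, if anything falls off the work surface, if the arm or the gripper's body presses on something with over 40 N, if the wrist force passes 120 N, or if a joint passes its speed limit or range.

ROBOT

A 6-joint arm with a two-finger parallel gripper is mounted at the origin on the work surface. World frame = base frame: x ahead of the robot, y to its left, z up, the work surface at z = 0. Lengths are in m, angles in degrees, forces in N, time in s.
With the tool pointing down it reaches from about 0.375 to 0.9 m from the base axis. Payload 3.1 kg.
Tool frame: the origin (TCP) lies on the centre line of the jaws, within the pads' length; the fingertips stand 19 mm ahead of it and the grasp point (between the pads) is the TCP (tips_ahead is the distance from the TCP to the fingertips, in m); z points along the fingers, y is the line along which they close (so a half turn about z gives the same grasp; the last joint's range is limited). The gripper opens to 87 mm and grips with 3 to 60 N. Pads are 19 mm wide; open, the fingers measure 117 mm over their backs; the gripper's body (75 mm by 190 mm) begins 51 mm behind the grasp point.
Start: joints at [58.528, 30.224, 82.088, -0, 67.689, -10.227], TCP at [0.226, 0.583, 0.242] pointing down, gripper open.
Joint ranges: [-176.69, 176.69], [-43.24, 126.21], [12.49, 139.97], [-82, 262], [0, 151.66], [-163.58, 163.58]. Speed limits (degrees/s): [159.86, 159.86, 180, 180, 180, 180].

INTERFACE

Orientations are given as a 3x3 rotation matrix whose columns are the frame's x, y, z axes.
In Python, from rig import read_state, capture, hand_in, trace, landmark_of, tips_ahead gives the robot as it stands.
- The arm moves only by the shell command python3 -m jog 'ROWS'. ROWS is JSON, a list of rows, each an object of numbers: "tx", "ty", "tz": the shift along the tool's x, y, z in cm; "roll": the turn about the tool's z in rad; "jaw": the opening, from 0 (shut) to 1 (fully open). A call has 1 to 8 rows; each row shifts and turns the commanded pose from where the row before left it, along the tool's axes as they then stand; what a row does not reach is not made up. A row lasts 1/10 s, in which the tool goes at most 50 mm and 8.59 degrees, less where a joint would pass 70% of its speed; a pose out of reach is approached as far as the arm can. A call with a gripper value outside its range is refused whole. The fingers move at their own pace and stop on an object; the grip force is fixed at half the most. Time passes only in rows, so rows that do not move let the fingers close. It gives the time, the measured TCP pose, the force, the opening and the grip force at its end, in the units of the state.
- read_state(): the state, without advancing time (a new reading comes with each control period).
- capture(name): name is "scene" or "top" or "wrist"; returns a dict with "img" (400x640x3 uint8, red, green, blue), "vertical_fov" (degrees; the focal length in pixels is half the picture's height over the tangent of half this angle, whatever the lens; pixels are square), "cx", "cy" (the principal point, pixels), "cam_to_world" (4x4, takes a point from camera to world coordinates); the wrist camera has in their place "tool_from_camera" (4x4, takes a point from camera to tool coordinates, whose origin is the TCP and whose axes are the flange's). Camera axes: x right, y up, looking along -z (the intrinsics and any distortion apply to the point x, -y, -z); pixel columns grow to the right and rows downward; lengths in m; the calibration is good to about 2 mm. A picture is of the moment at which its call begins: read the wrist's pose just before it. There is no depth.
- hand_in(): hands the job in; it is judged then, once.
Trained networks look in the newest picture that a camera, given by its name, has taken for a name from the list of things; names that differ only in an ending like _2 or _b are one class to them, and where a whole thing is asked for, a point or a joint stands for the part that bears it (a point fixed in the world has none). Each returns a list of dicts, best first, with "p" (0 to 1); they miss things now and then, are a little off and sometimes report something else, mostly with a low value. They report only what shows in the picture. A call takes as long as a camera call. They do not tell look-alikes from the thing itself.
- trace(camera, thing): "pixels" (400x640 bool, what is visible of it) and "bbox" ([left, top, width, height] in pixels, round what is visible of it).
- landmark_of(camera, thing): "point" ([row, column] in pixels: a listed point, or the origin of a listed thing).
The state is a dict: "time_s": time; "joint_positions": joint angles; "qvel": joint speeds; "tau": joint torques, N m; "position": TCP position; "tcp_rot": TCP orientation; "force": force on the tool from outside, world axes, zero at the start; "moment": the same for the moment, N m; "opening": opening from 0.0 (shut) to 1.0 (fully open); "grasp_force": force on a finger pad.
Only numpy, scipy, OpenCV 4.12 (cv2) and the standard library are available. Lean on these libraries where they do the work, as an engineer would, in place of code of your own. Each camera call takes 0.05 s, during which the arm holds its last target. There are 200 camera calls.

## Working session

There is one attempt and no reset: what is moved stays moved. The work goes in short steps, Python scripts to look and compute and a shell command to move; the robot and the scene stay as the last step left them, time stands still between calls to the robot, and variables do not carry over. Pictures are saved under pics/ and viewed, at most 13 in all, crops included, and the job is handed in when it is done.

```bash
mkdir -p pics
cat > h.py <<'E'
import numpy as np, cv2
from rig import *
def pose(c,st=None):
    if 'cam_to_world' in c: return np.array(c['cam_to_world'])
    st=st or read_state(); T=np.eye(4);T[:3,:3]=st['tcp_rot'];T[:3,3]=st['position']
    return T@np.array(c['tool_from_camera'])
def ray(c,T,px,z):
    f=200/np.tan(np.radians(c['vertical_fov'])/2)
    d=T[:3,:3]@np.array([(px[1]-c['cx'])/f,-(px[0]-c['cy'])/f,-1]);o=T[:3,3]
    return o+d*(z-o[2])/d[2]
def save(c,n): cv2.imwrite(f'pics/{n}.png',cv2.cvtColor(c['img'],cv2.COLOR_RGB2BGR))
Z=dict(tray=0,lug=.045,handle=.006,tray_back=0,shelf=0,wheel_top=.09,vase0=.006,vase1=.006,vase2=.006,jar0=0,jar1=0,jar2=0,jar3=0)
def look(cam,names,n=None,Z=Z):
    st=read_state();c=capture(cam);T=pose(c,st)
    if n: save(c,n)
    for k in names:
        for r in landmark_of(cam,k)[:2]:
            print(cam,k,round(r['p'],2),np.round(r['point'],0),np.round(ray(c,T,r['point'],Z[k])[:2],4))
    return c,T
E
python3 - <<'E'
from h import *
for cam in('scene','top'):
    c,T=look(cam,list(Z),cam+'0'); print([ (k,v if k!='img' else 0) for k,v in c.items()])
s=read_state();print(s['time_s'],np.round(s['tcp_rot'],3),tips_ahead)
E
```

```text
scene tray 0.16 [300. 379.] [0.3531 0.3062]
scene shelf 0.92 [372. 293.] [0.5248 0.4934]
scene wheel_top 0.56 [ 90. 341.] [ 0.518  -0.1861]
scene vase0 0.65 [235. 224.] [0.7489 0.2149]
scene vase0 0.64 [297. 284.] [0.575  0.3377]
scene vase1 0.65 [235. 224.] [0.7489 0.2149]
scene vase1 0.64 [297. 284.] [0.575  0.3377]
scene vase2 0.65 [235. 224.] [0.7489 0.2149]
scene vase2 0.64 [297. 284.] [0.575  0.3377]
scene jar0 0.87 [170. 240.] [0.7515 0.0369]
scene jar0 0.75 [298. 379.] [0.3526 0.3017]
scene jar1 0.87 [170. 240.] [0.7515 0.0369]
scene jar1 0.75 [298. 379.] [0.3526 0.3017]
scene jar2 0.87 [170. 240.] [0.7515 0.0369]
scene jar2 0.75 [298. 379.] [0.3526 0.3017]
scene jar3 0.87 [170. 240.] [0.7515 0.0369]
scene jar3 0.75 [298. 379.] [0.3526 0.3017]
[('img', 0), ('vertical_fov', 57.30842332064661), ('cx', 312.98593125720635), ('cy', 197.62061591347816), ('cam_to_world', array([[-0.98640694,  0.1555211 , -0.05305221,  0.49737851],
       [-0.16431071, -0.93711647,  0.30791999,  0.37202319],
       [-0.00182804,  0.31245146,  0.94993197,  0.8955219 ],
       [ 0.        ,  0.        
[... 517 characters left out ...]
0.96 [144. 392.] [ 0.753  -0.0947]
top jar1 0.85 [274. 253.] [0.367  0.3058]
top jar2 0.96 [144. 392.] [ 0.753  -0.0947]
top jar2 0.85 [274. 253.] [0.367  0.3058]
top jar3 0.96 [144. 392.] [ 0.753  -0.0947]
top jar3 0.85 [274. 253.] [0.367  0.3058]
[('img', 0), ('vertical_fov', 49.56152668287188), ('cx', 318.88424087034576), ('cy', 202.5281598666584), ('cam_to_world', array([[ 0.01242972,  0.99361902, -0.11210148,  0.4331442 ],
       [-0.99992101,  0.01214205, -0.00324859,  0.11654802],
       [-0.00186672,  0.112133  ,  0.99369145,  1.25647168],
       [ 0.        ,  0.        ,  0.        ,  1.        ]]))]
1.4 [[-0.932  0.362 -0.   ]
 [ 0.362  0.932 -0.   ]
 [ 0.    -0.    -1.   ]] 0.019
```

View pics/top0.png

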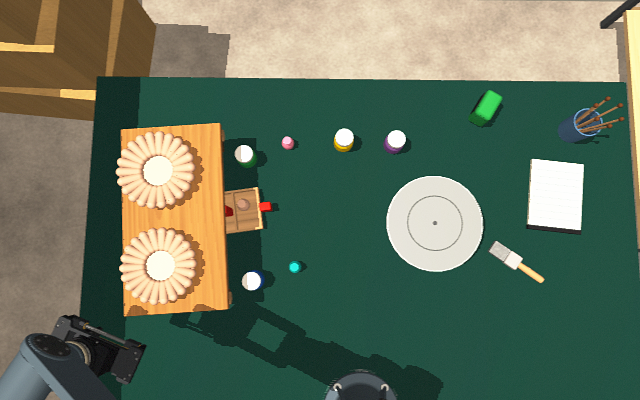

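View pics/scene0.png

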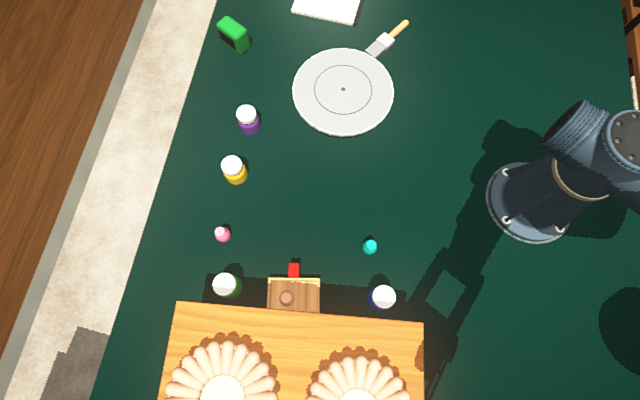

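The lug (red, top px 207,266), tray end, shelf edge (col ~226) and wheel dot (223,434) are visible. The lane between the jars is clear toward the wheel. Next I measure these precisely.

```bash
cat >> h.py <<'E'
def red(c):
    h=cv2.cvtColor(c['img'],cv2.COLOR_RGB2HSV)
    m=(((h[...,0]<6)|(h[...,0]>174))&(h[...,1]>190)&(h[...,2]>90)).astype(np.uint8)
    n,l,s,cen=cv2.connectedComponentsWithStats(m)
    return [(s[i].tolist(),cen[i],cv2.minAreaRect(np.argwhere(l==i)[:,::-1].astype(np.float32))) for i in range(1,n) if s[i,4]>25]
E
python3 - <<'E'
from h import *
for cam in('scene','top'):
    c=capture(cam);T=pose(c)
    for s,cen,r in red(c): print(cam,s,np.round(cen,1),np.round(ray(c,T,cen[::-1],.045)[:2],4),r[2])
    for p in landmark_of(cam,'wheel_top')[:1]:
        g=cv2.cvtColor(c['img'],cv2.COLOR_RGB2GRAY);a,b=map(int,p['point']);w=g[a-7:a+8,b-7:b+8].astype(float);w=np.clip(np.median(w)-20-w,0,None);q=[a-7+(w.sum(1)@np.arange(15))/w.sum(),b-7+(w.sum(0)@np.arange(15))/w.sum()];print('dot',q,ray(c,T,q,.09))
c=capture('top');T=pose(c)
for p in [(124,220),(308,228)]: print('shelf front',ray(c,T,p,.157))
print('tray end corners',ray(c,T,(188,258),.025),ray(c,T,(229,264),.025))
i=c['img'][170:250,200:300];cv2.imwrite('pics/crop.png',cv2.cvtColor(cv2.resize(i,None,fx=8,fy=8)[:600],cv2.COLOR_RGB2BGR)[:600,:800])
E
```

```text
scene [288, 263, 12, 14, 150] [293.6 269.6] [0.5603 0.2753] 90.0
dot [np.float64(88.7326607818411), np.float64(342.7427490542245)] [ 0.5153507  -0.19192717  0.09      ]
top [259, 202, 13, 10, 110] [264.9 206.4] [0.5571 0.2723] 90.0
top [225, 205, 8, 12, 68] [228.2 210.8] [0.5433 0.375 ] 90.0
dot [np.float64(222.60161870503597), np.float64(434.52607913669067)] [ 0.51412348 -0.19185545  0.09      ]
shelf front [0.76015088 0.38062381 0.157     ]
shelf front [0.29049945 0.34284458 0.157     ]
tray end corners [0.61192392 0.29595886 0.025     ] [0.49446753 0.27558721 0.025     ]
```

View pics/crop.png

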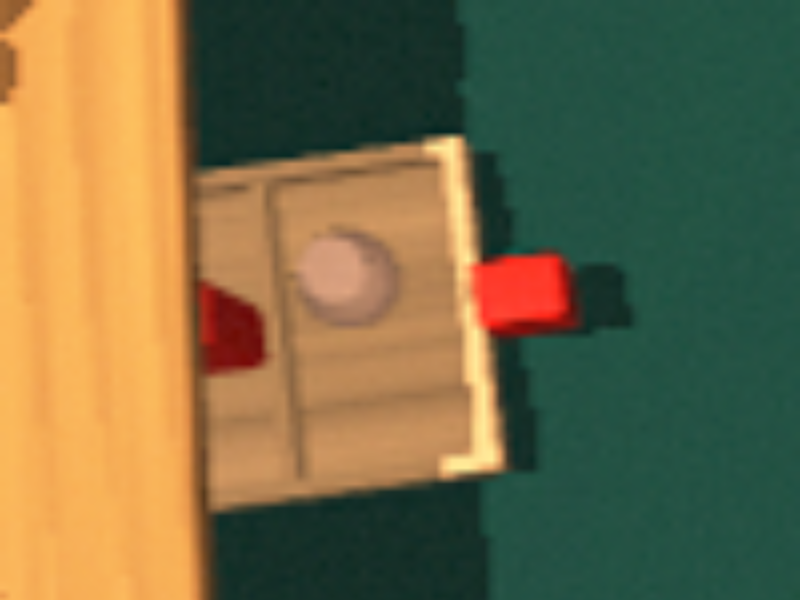

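Crop: the tray end runs (465,138)–(503,470) and the lug is around (527,290), yawed about 7°. Its centre is near (0.558, 0.273). I'll turn the tool and move over it.

```bash
python3 -m jog '[{"roll":0.135,"tz":-0.4,"jaw":1},{"roll":0.135,"tz":-0.4},{"roll":0.135,"tz":-0.4},{"roll":0.135,"tz":-0.4},{"roll":0.135},{"roll":0.135},{"roll":0.135},{"roll":0.135}]'; python3 -m jog '[{"tx":-3.5,"ty":2.9},{"tx":-3.5,"ty":2.9},{"tx":-3.5,"ty":2.9},{"tx":-3.5,"ty":2.9},{"tx":-3.5,"ty":2.9},{"tx":-3.5,"ty":2.9},{"tx":-3.5,"ty":2.9},{"tx":-3.5,"ty":2.9}]';python3 -m jog '[{"tx":-3.5,"ty":3},{"tx":-3.3,"ty":3},{"tz":4},{"tz":4},{},{}]'
python3 - <<'E'
from h import *
st=read_state();print(st['position'],np.round(st['tcp_rot'],3),st['force'])
c,T=look('wrist',['lug','tray','wheel_top','vase0','shelf','handle'],'w1')
for s,cen,r in red(c): print(s,np.round(cen,1),np.round(ray(c,T,cen[::-1],.045)[:2],4),r)
E
```

```text
[0.2264497  0.58252906 0.2415776 ] [[-0.932  0.362  0.   ]
 [ 0.362  0.932  0.   ]
 [-0.     0.    -1.   ]] [-0.56036292  0.46154886 -0.85945999]$[0]: bad value
$[0]: bad value
$[0]: bad value
```

View pics/w1.png

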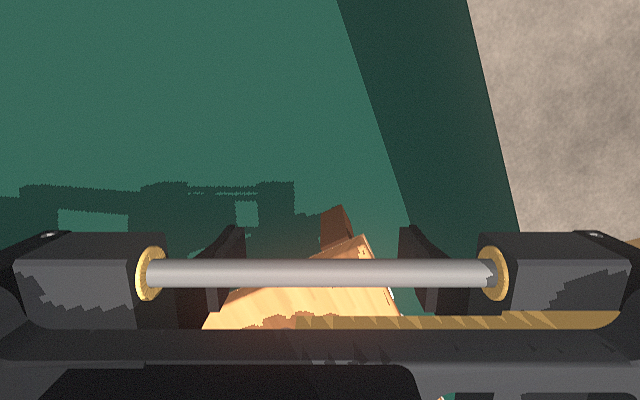

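The arm has not moved, because the rows were refused. The wrist picture shows only the bench, with the jaws at row ~270. I'll retry with every key filled in.

```bash
python3 -m jog '[{"tx":0,"ty":0,"tz":-0.4,"roll":0.135,"jaw":1},{"tx":0,"ty":0,"tz":-0.4,"roll":0.135,"jaw":1},{"tx":0,"ty":0,"tz":-0.4,"roll":0.135,"jaw":1},{"tx":0,"ty":0,"tz":-0.4,"roll":0.135,"jaw":1},{"tx":0,"ty":0,"tz":-0.4,"roll":0.135,"jaw":1},{"tx":0,"ty":0,"tz":0,"roll":0.135,"jaw":1},{"tx":0,"ty":0,"tz":0,"roll":0.135,"jaw":1},{"tx":0,"ty":0,"tz":0,"roll":0.135,"jaw":1}]'
```

```text
time_s: 2.8
position: [0.2264, 0.5825, 0.2616]
tcp_rot: [[-0.114, 0.993, 0.0], [0.993, 0.114, 0.0], [0.0, 0.0, -1.0]]
force: [-0.1, -0.3, -0.4]
opening: 1.0
grasp_force: 0.0
```

```bash
python3 -m jog '[{"tx":-3.5,"ty":2.9,"tz":0,"roll":0,"jaw":1},{"tx":-3.5,"ty":2.9,"tz":0,"roll":0,"jaw":1},{"tx":-3.5,"ty":2.9,"tz":0,"roll":0,"jaw":1},{"tx":-3.5,"ty":2.9,"tz":0,"roll":0,"jaw":1},{"tx":-3.5,"ty":2.9,"tz":0,"roll":0,"jaw":1},{"tx":-3.5,"ty":2.9,"tz":0,"roll":0,"jaw":1},{"tx":-3.5,"ty":2.9,"tz":0,"roll":0,"jaw":1},{"tx":-3.5,"ty":2.9,"tz":0,"roll":0,"jaw":1}]'; python3 -m jog '[{"tx":-3.3,"ty":3.1,"tz":0,"roll":0,"jaw":1},{"tx":-3.2,"ty":3.1,"tz":0,"roll":0,"jaw":1},{"tx":0,"ty":0,"tz":3,"roll":0,"jaw":1},{"tx":0,"ty":0,"tz":3,"roll":0,"jaw":1},{"tx":0,"ty":0,"tz":0,"roll":0,"jaw":1},{"tx":0,"ty":0,"tz":0,"roll":0,"jaw":1}]'
python3 - <<'E'
from h import *
c,T=look('wrist',['lug','tray','vase0','handle'],'w2')
for s,cen,r in red(c): print(s,np.round(cen,1),np.round(ray(c,T,cen[::-1],.045)[:2],4),r)
E
```

```text
time_s: 3.6
position: [0.4915, 0.3309, 0.2617]
tcp_rot: [[-0.12, 0.993, 0.0], [0.993, 0.12, 0.0], [0.0, 0.0, -1.0]]
force: [0.5, -0.3, 0.5]
opening: 0.996
grasp_force: 0.0
time_s: 4.2
position: [0.5595, 0.2752, 0.2015]
tcp_rot: [[-0.12, 0.993, -0.001], [0.993, 0.12, -0.0], [-0.0, -0.001, -1.0]]
force: [-0.2, 1.0, 0.7]
opening: 0.998
grasp_force: 0.0
wrist lug 0.58 [186. 324.] [0.5618 0.2738]
wrist tray 0.62 [139. 462.] [0.7075 0.3333]
wrist vase0 0.88 [231. 173.] [0.3931 0.1886]
wrist vase0 0.69 [121. 336.] [0.5675 0.336 ]
```

View pics/w2.png

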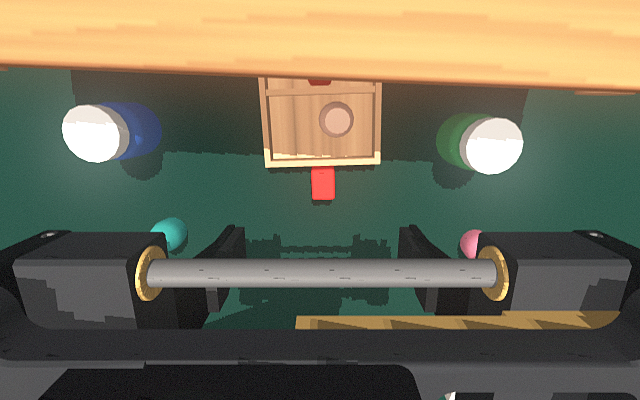

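The lug is at px (322,180), aligned between the jaws. I'll check the camera offset, then descend.

```bash
python3 - <<'E'
from h import *
c=capture('wrist');print(np.round(c['tool_from_camera'],3))
E
python3 -m jog '[{"tx":0,"ty":0.15,"tz":3,"roll":0,"jaw":1},{"tx":0,"ty":0,"tz":3,"roll":0,"jaw":1},{"tx":0,"ty":0,"tz":3,"roll":0,"jaw":1},{"tx":0,"ty":0,"tz":2.5,"roll":0,"jaw":1},{"tx":0,"ty":0,"tz":0,"roll":0,"jaw":1}]'
```

```text
[[-0.     0.963  0.271  0.074]
 [ 1.     0.     0.    -0.   ]
 [ 0.     0.271 -0.963 -0.144]
 [ 0.     0.     0.     1.   ]]
time_s: 5.0
position: [0.5587, 0.2748, 0.0837]
tcp_rot: [[-0.12, 0.993, -0.006], [0.993, 0.12, -0.002], [-0.001, -0.007, -1.0]]
force: [-0.6, -0.1, -0.0]
opening: 0.998
grasp_force: 0.0
```

```bash
python3 -m jog '[{"tx":-0.6,"ty":0.1,"tz":1.5,"roll":0,"jaw":1},{"tx":0,"ty":0,"tz":1.5,"roll":0,"jaw":1},{"tx":0,"ty":0,"tz":1.5,"roll":0,"jaw":1},{"tx":0,"ty":0,"tz":0.6,"roll":0,"jaw":1},{"tx":0,"ty":0,"tz":0,"roll":0,"jaw":1}]'
```

```text
time_s: 5.5
position: [0.562, 0.2693, 0.0343]
tcp_rot: [[-0.12, 0.993, -0.002], [0.993, 0.12, -0.001], [-0.0, -0.002, -1.0]]
force: [0.0, -0.7, -0.4]
opening: 1.003
grasp_force: 0.0
```

```bash
python3 -m jog '[{"tx":0,"ty":0,"tz":0,"roll":0,"jaw":0.3},{"tx":0,"ty":0,"tz":0,"roll":0,"jaw":0.25},{"tx":0,"ty":0,"tz":0,"roll":0,"jaw":0.2},{"tx":0,"ty":0,"tz":0,"roll":0,"jaw":0.2},{"tx":0,"ty":0,"tz":0,"roll":0,"jaw":0.2},{"tx":0,"ty":0,"tz":0,"roll":0,"jaw":0.2}]'
```

```text
time_s: 6.1
position: [0.5629, 0.2696, 0.0357]
tcp_rot: [[-0.12, 0.993, 0.0], [0.993, 0.12, 0.0], [0.0, 0.0, -1.0]]
force: [0.7, 0.0, 0.5]
opening: 0.542
grasp_force: 0.0
```

```bash
python3 -m jog '[{"tx":0,"ty":0,"tz":0.4,"roll":0,"jaw":0.2},{"tx":0,"ty":0,"tz":0,"roll":0,"jaw":0.2},{"tx":0,"ty":0,"tz":0,"roll":0,"jaw":0.2},{"tx":0,"ty":0,"tz":0,"roll":0,"jaw":0.2},{"tx":0,"ty":0,"tz":0,"roll":0,"jaw":0.2}]'
```

```text
time_s: 6.6
position: [0.5621, 0.2693, 0.0311]
tcp_rot: [[-0.121, 0.993, -0.002], [0.993, 0.121, -0.001], [-0.001, -0.002, -1.0]]
force: [-1.5, -0.0, -2.1]
opening: 0.278
grasp_force: 29.9
```

Gripped (opening 24 mm, 30 N). Now I pull it out gently.

```bash
python3 -m jog '[{"tx":-0.2,"ty":0,"tz":0,"roll":0,"jaw":0.2},{"tx":-0.4,"ty":0,"tz":0,"roll":0,"jaw":0.2},{"tx":-0.6,"ty":0,"tz":0,"roll":0,"jaw":0.2},{"tx":-0.8,"ty":0,"tz":0,"roll":0,"jaw":0.2},{"tx":-1,"ty":0,"tz":0,"roll":0,"jaw":0.2},{"tx":-1,"ty":0,"tz":0,"roll":0,"jaw":0.2},{"tx":-1,"ty":0,"tz":0,"roll":0,"jaw":0.2},{"tx":-1,"ty":0,"tz":0,"roll":0,"jaw":0.2}]'
python3 -m jog '[{"tx":-1,"ty":0,"tz":0,"roll":0,"jaw":0.2},{"tx":-1,"ty":0,"tz":0,"roll":0,"jaw":0.2},{"tx":-1,"ty":0,"tz":0,"roll":0,"jaw":0.2},{"tx":-1,"ty":0,"tz":0,"roll":0,"jaw":0.2},{"tx":-1,"ty":0,"tz":0,"roll":0,"jaw":0.2},{"tx":-1,"ty":0,"tz":0,"roll":0,"jaw":0.2},{"tx":-1,"ty":0,"tz":0,"roll":0,"jaw":0.2},{"tx":-1,"ty":0,"tz":0,"roll":0,"jaw":0.2}]'
python3 -m jog '[{"tx":-1,"ty":0,"tz":0,"roll":0,"jaw":0.2},{"tx":-1,"ty":0,"tz":0,"roll":0,"jaw":0.2},{"tx":-0.8,"ty":0,"tz":0,"roll":0,"jaw":0.2},{"tx":-0.6,"ty":0,"tz":0,"roll":0,"jaw":0.2},{"tx":-0.4,"ty":0,"tz":0,"roll":0,"jaw":0.2},{"tx":-0.2,"ty":0,"tz":0,"roll":0,"jaw":0.2},{"tx":0,"ty":0,"tz":0,"roll":0,"jaw":0.2},{"tx":0,"ty":0,"tz":0,"roll":0,"jaw":0.2}]'
python3 - <<'E'
from h import *
c,T=look('top',['tray','lug','tray_back','handle','vase0'],'t2')
for s,cen,r in red(c): print(s,np.round(cen,1),np.round(ray(c,T,cen[::-1],.1)[:2],4),r)
E
```

```text
time_s: 7.4
position: [0.5702, 0.2088, 0.0316]
tcp_rot: [[-0.119, 0.993, 0.0], [0.993, 0.119, -0.0], [-0.0, 0.0, -1.0]]
force: [-0.5, 1.7, -3.4]
opening: 0.271
grasp_force: 29.6
time_s: 8.2
position: [0.5796, 0.1297, 0.0315]
tcp_rot: [[-0.12, 0.993, -0.0], [0.993, 0.12, -0.0], [-0.0, -0.0, -1.0]]
force: [-0.2, 2.5, -3.7]
opening: 0.277
grasp_force: 29.6
time_s: 9.0
position: [0.5846, 0.0904, 0.0316]
tcp_rot: [[-0.12, 0.993, 0.0], [0.993, 0.12, -0.001], [-0.001, 0.0, -1.0]]
force: [0.1, -2.3, -2.9]
opening: 0.277
grasp_force: 29.6
top tray 0.84 [201. 283.] [0.5793 0.2244]
top tray_back 0.76 [214. 247.] [0.5384 0.3303]
top handle 0.82 [202. 286.] [0.5734 0.2168]
top vase0 0.69 [140. 289.] [0.7583 0.2121]
top vase0 0.62 [197. 262.] [0.589  0.2869]
[271, 197, 24, 14, 242] [282.7 203.4] [0.5599 0.2176] ((282.6310119628906, 203.4825439453125), (11.167832374572754, 22.66607666015625), 82.40535736083984)
```

View pics/t2.png

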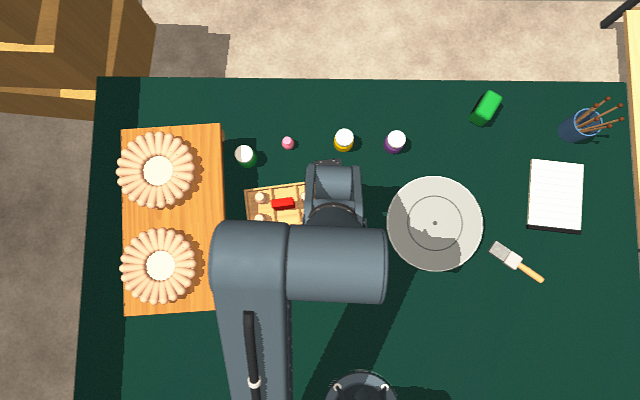

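The tray is out: its back edge at px col 245 is clear of the shelf edge (col 226), and the handle is at (203,283). I'll release it and rise.

```bash
python3 -m jog '[{"tx":0,"ty":0,"tz":0,"roll":0,"jaw":0.6},{"tx":0,"ty":0,"tz":0,"roll":0,"jaw":0.8},{"tx":0,"ty":0,"tz":0,"roll":0,"jaw":1},{"tx":0,"ty":0,"tz":0,"roll":0,"jaw":1},{"tx":0,"ty":0,"tz":0,"roll":0,"jaw":1},{"tx":0,"ty":0,"tz":0,"roll":0,"jaw":1},{"tx":0,"ty":0,"tz":0,"roll":0,"jaw":1},{"tx":0,"ty":0,"tz":0,"roll":0,"jaw":1}]'
python3 -m jog '[{"tx":0,"ty":0,"tz":-2,"roll":0,"jaw":1},{"tx":0,"ty":0,"tz":-4,"roll":0,"jaw":1},{"tx":0,"ty":0,"tz":-4,"roll":0,"jaw":1},{"tx":0,"ty":0,"tz":-4,"roll":0,"jaw":1},{"tx":0,"ty":0,"tz":-4,"roll":0,"jaw":1},{"tx":0,"ty":0,"tz":-3,"roll":0,"jaw":1},{"tx":0,"ty":0,"tz":0,"roll":0,"jaw":1},{"tx":0,"ty":0,"tz":0,"roll":0,"jaw":1}]'
python3 - <<'E'
from h import *
for cam in('wrist','top','scene'):
    c,T=look(cam,['tray','lug','handle','tray_back'],'r'+cam)
    for s,cen,r in red(c): print(s,np.round(cen,1),np.round(ray(c,T,cen[::-1],.1)[:2],4),np.round(ray(c,T,cen[::-1],.045)[:2],4),r[2])
E
```

```text
time_s: 10.1
position: [0.5844, 0.0908, 0.0315]
tcp_rot: [[-0.12, 0.993, -0.0], [0.993, 0.12, 0.0], [0.0, -0.0, -1.0]]
force: [0.9, 0.4, 0.3]
opening: 0.914
grasp_force: 0.0
time_s: 10.9
position: [0.5843, 0.0908, 0.2421]
tcp_rot: [[-0.12, 0.993, 0.001], [0.993, 0.12, -0.0], [-0.0, 0.001, -1.0]]
force: [-0.6, 0.2, -0.4]
opening: 1.001
grasp_force: 0.0
wrist tray 0.67 [ 58. 318.] [0.565  0.2178]
wrist lug 0.69 [171. 322.] [0.5838 0.0953]
wrist handle 0.84 [ 53. 315.] [0.5612 0.2213]
top tray 0.96 [206. 284.] [0.5632 0.2225]
top lug 0.86 [196. 329.] [0.5887 0.0911]
top handle 0.7 [206. 281.] [0.5639 0.2296]
top tray_back 0.91 [213. 248.] [0.5428 0.3279]
[271, 197, 24, 14, 241] [282.6 203.5] [0.5598 0.2177] [0.5659 0.2225] 82.40535736083984
scene tray 0.93 [249. 297.] [0.5635 0.2184]
scene lug 0.94 [193. 299.] [0.5811 0.0897]
scene handle 0.86 [249. 299.] [0.5583 0.2186]
scene tray_back 0.79 [298. 294.] [0.5503 0.3358]
[292, 190, 11, 14, 138] [297.5 196.4] [0.5772 0.117 ] [0.5827 0.0994] 90.0
[290, 229, 11, 32, 298] [294.9 244.4] [0.5631 0.2273] [0.5677 0.2173] 90.0
```

View pics/rwrist.png

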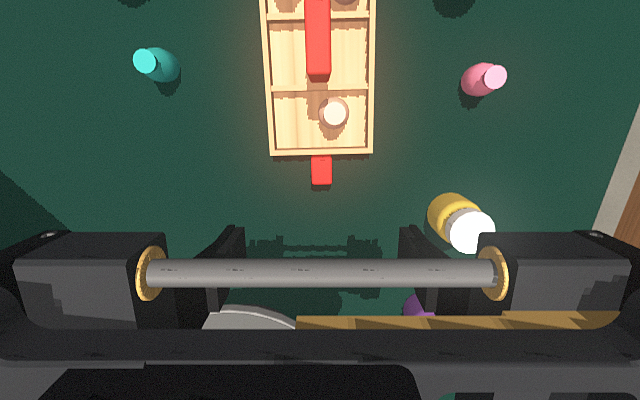

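The tray is let go with its vases upright, and the handle is at about (0.565, 0.219) with a yaw near 8.5°. I'll move over it and descend.

```bash
python3 -m jog '[{"tx":3.5,"ty":-0.1,"tz":0,"roll":0,"jaw":1},{"tx":3.5,"ty":-0.1,"tz":0,"roll":0,"jaw":1},{"tx":3,"ty":-0.1,"tz":0,"roll":0,"jaw":1},{"tx":3,"ty":0,"tz":0,"roll":0,"jaw":1},{"tx":0,"ty":0,"tz":2,"roll":-0.026,"jaw":1},{"tx":0,"ty":0,"tz":3,"roll":0,"jaw":1},{"tx":0,"ty":0,"tz":2,"roll":0,"jaw":1},{"tx":0,"ty":0,"tz":0,"roll":0,"jaw":1}]'
python3 - <<'E'
from h import *
for cam in('wrist','scene'):
    c,T=look(cam,['handle','tray','lug','tray_back'],'s'+cam)
    for s,cen,r in red(c): print(s,np.round(cen,1),np.round(ray(c,T,cen[::-1],.1)[:2],4),r[2])
cv2.imwrite('pics/ss.png',np.vstack([cv2.imread('pics/swrist.png')[:200],cv2.imread('pics/sscene.png')]))
E
```

```text
time_s: 12.45
position: [0.5635, 0.2192, 0.1686]
tcp_rot: [[-0.146, 0.989, -0.007], [0.989, 0.146, -0.001], [-0.0, -0.007, -1.0]]
force: [0.2, -0.4, -0.7]
opening: 1.001
grasp_force: 0.0
wrist handle 0.84 [182. 323.] [0.5636 0.2196]
wrist tray 0.98 [183. 323.] [0.5643 0.2173]
wrist tray 0.24 [118. 360.] [0.5901 0.2875]
wrist lug 0.57 [311. 323.] [0.5816 0.0972]
wrist tray_back 0.67 [ 65. 325.] [0.5493 0.3305]
[313, 310, 12, 5, 27] [318.4 312.7] [0.5727 0.1355] -0.0
scene handle 0.56 [248. 300.] [0.5577 0.2163]
scene tray 0.6 [250. 295.] [0.5699 0.2222]
scene lug 0.52 [278. 308.] [0.5238 0.2878]
scene tray_back 0.75 [296. 294.] [0.5521 0.3301]
[290, 244, 10, 17, 151] [294.8 252.2] [0.5604 0.2442] 90.0
```

View pics/ss.png

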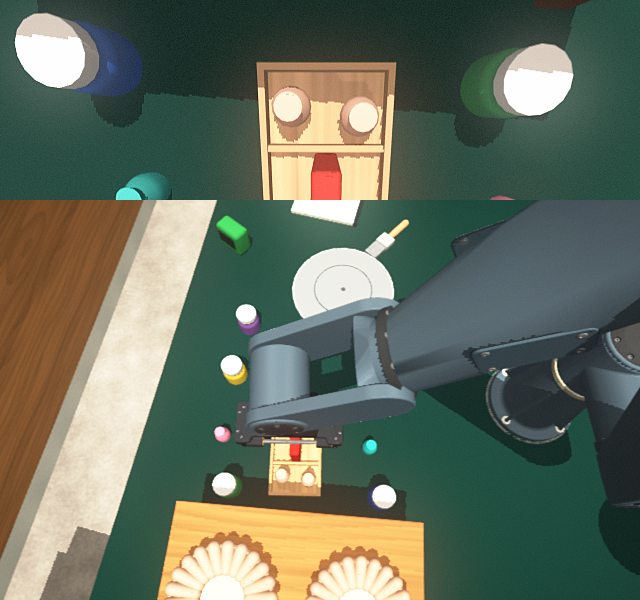

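The handle (col ~325) sits centred and parallel between the jaws, and all the vases are standing. I'll descend and grip.

```bash
python3 -m jog '[{"tx":0,"ty":0,"tz":2.5,"roll":0,"jaw":1},{"tx":0,"ty":0,"tz":2.5,"roll":0,"jaw":1},{"tx":0,"ty":0,"tz":2,"roll":0,"jaw":1},{"tx":0,"ty":0,"tz":1.5,"roll":0,"jaw":0.8},{"tx":0,"ty":0,"tz":0.3,"roll":0,"jaw":0.6},{"tx":0,"ty":0,"tz":0,"roll":0,"jaw":0.4},{"tx":0,"ty":0,"tz":0,"roll":0,"jaw":0.2},{"tx":0,"ty":0,"tz":0,"roll":0,"jaw":0.2}]'
python3 -m jog '[{"tx":0,"ty":0,"tz":0,"roll":0,"jaw":0.18},{"tx":0,"ty":0,"tz":0,"roll":0,"jaw":0.18},{"tx":0,"ty":0,"tz":0,"roll":0,"jaw":0.18},{"tx":0,"ty":0,"tz":0,"roll":0,"jaw":0.18},{"tx":0,"ty":0,"tz":0,"roll":0,"jaw":0.18},{"tx":0,"ty":0,"tz":0,"roll":0,"jaw":0.18},{"tx":0,"ty":0,"tz":0,"roll":0,"jaw":0.18}]'
```

```text
time_s: 13.75
position: [0.5667, 0.2197, 0.0847]
tcp_rot: [[-0.146, 0.989, 0.002], [0.989, 0.146, 0.0], [0.0, 0.002, -1.0]]
force: [0.4, -0.3, 0.7]
opening: 0.635
grasp_force: 0.0
time_s: 14.45
position: [0.5659, 0.2195, 0.0837]
tcp_rot: [[-0.145, 0.989, 0.0], [0.989, 0.145, 0.0], [0.0, 0.0, -1.0]]
force: [-0.3, 1.0, 1.3]
opening: 0.252
grasp_force: 30.0
```

```bash
python3 -m jog '[{"tx":0,"ty":0,"tz":-0.2,"roll":0,"jaw":0.18},{"tx":0,"ty":0,"tz":-0.4,"roll":0,"jaw":0.18},{"tx":0,"ty":0,"tz":-0.6,"roll":0,"jaw":0.18},{"tx":0,"ty":0,"tz":-0.8,"roll":0,"jaw":0.18},{"tx":0,"ty":0,"tz":-1,"roll":0,"jaw":0.18},{"tx":0,"ty":0,"tz":-1,"roll":0,"jaw":0.18},{"tx":0,"ty":0,"tz":-1,"roll":0,"jaw":0.18},{"tx":0,"ty":0,"tz":-1,"roll":0,"jaw":0.18}]'
python3 -m jog '[{"tx":0,"ty":0,"tz":-1,"roll":0,"jaw":0.18},{"tx":0,"ty":0,"tz":-1,"roll":0,"jaw":0.18},{"tx":0,"ty":0,"tz":-1,"roll":0,"jaw":0.18},{"tx":0,"ty":0,"tz":-1,"roll":0,"jaw":0.18},{"tx":0,"ty":0,"tz":-1,"roll":0,"jaw":0.18},{"tx":0,"ty":0,"tz":-0.6,"roll":0,"jaw":0.18},{"tx":0,"ty":0,"tz":-0.3,"roll":0,"jaw":0.18},{"tx":0,"ty":0,"tz":0,"roll":0,"jaw":0.18}]'
python3 - <<'E'
from h import *
c,T=look('scene',['tray','handle'],'l',Z=dict(tray=.12,handle=.126))
st=read_state();d=np.array([.5148,-.1919])-np.array(st['position'])[:2];R=np.array(st['tcp_rot']);print(st['moment'],st['time_s'],d@R[:2,:2])
E
```

```text
time_s: 15.25
position: [0.5659, 0.2196, 0.1448]
tcp_rot: [[-0.146, 0.989, 0.001], [0.989, 0.146, 0.0], [0.0, 0.001, -1.0]]
force: [0.4, 0.1, -6.4]
opening: 0.25
grasp_force: 30.0
time_s: 16.05
position: [0.566, 0.2195, 0.2029]
tcp_rot: [[-0.145, 0.989, 0.001], [0.989, 0.145, 0.0], [0.0, 0.001, -1.0]]
force: [-0.3, 0.7, -6.2]
opening: 0.251
grasp_force: 30.0
scene tray 0.76 [239. 296.] [0.5618 0.22  ]
scene tray 0.15 [ 88. 339.] [ 0.5248 -0.1711]
scene handle 0.55 [240. 292.] [0.5684 0.2228]
scene handle 0.52 [269. 276.] [0.59   0.2899]
[-0.11859894  0.04234542 -0.01163658] 16.2 [-0.39961215 -0.1098884 ]
```

View pics/l.png

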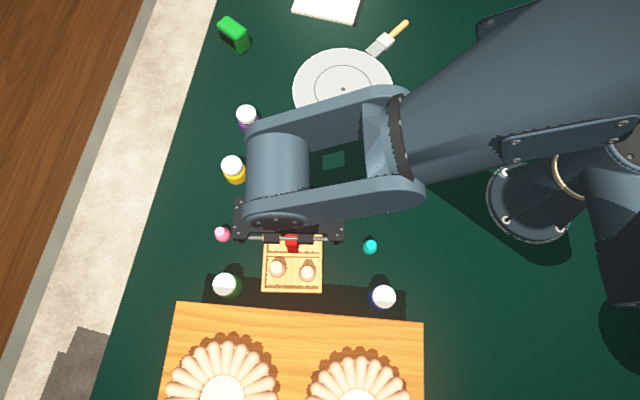

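The tray is lifted level with its vases standing (tray ~(265,293)). I'll carry it: tx −40, ty −11 cm.

```bash
python3 -m jog '[{"tx":-0.3,"ty":-0.08,"tz":0,"roll":0,"jaw":0.18},{"tx":-0.6,"ty":-0.17,"tz":0,"roll":0,"jaw":0.18},{"tx":-0.9,"ty":-0.25,"tz":0,"roll":0,"jaw":0.18},{"tx":-1.3,"ty":-0.36,"tz":0,"roll":0,"jaw":0.18},{"tx":-1.3,"ty":-0.36,"tz":0,"roll":0,"jaw":0.18},{"tx":-1.3,"ty":-0.36,"tz":0,"roll":0,"jaw":0.18},{"tx":-1.3,"ty":-0.36,"tz":0,"roll":0,"jaw":0.18},{"tx":-1.3,"ty":-0.36,"tz":0,"roll":0,"jaw":0.18}]'
python3 -m jog '[{"tx":-1.3,"ty":-0.36,"tz":0,"roll":0,"jaw":0.18},{"tx":-1.3,"ty":-0.36,"tz":0,"roll":0,"jaw":0.18},{"tx":-1.3,"ty":-0.36,"tz":0,"roll":0,"jaw":0.18},{"tx":-1.3,"ty":-0.36,"tz":0,"roll":0,"jaw":0.18},{"tx":-1.3,"ty":-0.36,"tz":0,"roll":0,"jaw":0.18},{"tx":-1.3,"ty":-0.36,"tz":0,"roll":0,"jaw":0.18},{"tx":-1.3,"ty":-0.36,"tz":0,"roll":0,"jaw":0.18},{"tx":-1.3,"ty":-0.36,"tz":0,"roll":0,"jaw":0.18}]'
python3 -m jog '[{"tx":-1.3,"ty":-0.36,"tz":0,"roll":0,"jaw":0.18},{"tx":-1.3,"ty":-0.36,"tz":0,"roll":0,"jaw":0.18},{"tx":-1.3,"ty":-0.36,"tz":0,"roll":0,"jaw":0.18},{"tx":-1.3,"ty":-0.36,"tz":0,"roll":0,"jaw":0.18},{"tx":-1.3,"ty":-0.36,"tz":0,"roll":0,"jaw":0.18},{"tx":-1.3,"ty":-0.36,"tz":0,"roll":0,"jaw":0.18},{"tx":-1.3,"ty":-0.36,"tz":0,"roll":0,"jaw":0.18},{"tx":-1.3,"ty":-0.36,"tz":0,"roll":0,"jaw":0.18}]'
python3 -m jog '[{"tx":-1.3,"ty":-0.36,"tz":0,"roll":0,"jaw":0.18},{"tx":-1.3,"ty":-0.36,"tz":0,"roll":0,"jaw":0.18},{"tx":-1.3,"ty":-0.36,"tz":0,"roll":0,"jaw":0.18},{"tx":-1.3,"ty":-0.36,"tz":0,"roll":0,"jaw":0.18},{"tx":-1.3,"ty":-0.36,"tz":0,"roll":0,"jaw":0.18},{"tx":-1.3,"ty":-0.36,"tz":0,"roll":0,"jaw":0.18},{"tx":-1.3,"ty":-0.36,"tz":0,"roll":0,"jaw":0.18},{"tx":-0.9,"ty":-0.25,"tz":0,"roll":0,"jaw":0.18}]'
python3 -m jog '[{"tx":-0.6,"ty":-0.17,"tz":0,"roll":0,"jaw":0.18},{"tx":-0.3,"ty":-0.08,"tz":0,"roll":0,"jaw":0.18},{"tx":0,"ty":0,"tz":0,"roll":0,"jaw":0.18},{"tx":0,"ty":0,"tz":0,"roll":0,"jaw":0.18}]'
python3 - <<'E'
from h import *
Z=dict(tray=.1195,handle=.125,lug=.1645,tray_back=.1195)
for cam in('scene','top','wrist'): c,T=look(cam,list(Z),'c'+cam,Z=Z)
st=read_state();d=np.array([.5148,-.1919])-np.array(st['position'])[:2];R=np.array(st['tcp_rot']);print(st['moment'],st['time_s'],d@R[:2,:2])
cv2.imwrite('pics/cc.png',np.vstack([cv2.imread('pics/cwrist.png')[:240],cv2.imread('pics/cscene.png')[:320]]))
E
```

```text
time_s: 17.0
position: [0.555, 0.1326, 0.2027]
tcp_rot: [[-0.145, 0.989, 0.0], [0.989, 0.145, -0.0], [-0.0, 0.0, -1.0]]
force: [0.3, -0.2, -6.4]
opening: 0.252
grasp_force: 30.0
time_s: 17.8
position: [0.5417, 0.0259, 0.2026]
tcp_rot: [[-0.146, 0.989, 0.0], [0.989, 0.146, -0.0], [-0.0, 0.0, -1.0]]
force: [0.1, -0.7, -6.6]
opening: 0.245
grasp_force: 30.0
time_s: 18.6
position: [0.5283, -0.0812, 0.2026]
tcp_rot: [[-0.145, 0.989, 0.0], [0.989, 0.145, -0.0], [-0.0, 0.0, -1.0]]
force: [-0.4, -0.3, -7.8]
opening: 0.253
grasp_force: 30.0
time_s: 19.4
position: [0.5155, -0.1845, 0.2025]
tcp_rot: [[-0.145, 0.989, 0.0], [0.989, 0.145, -0.0], [-0.0, 0.0, -1.0]]
force: [-0.5, -0.3, -6.6]
opening: 0.25
grasp_force: 30.0
time_s: 19.8
position: [0.5143, -0.1918, 0.2025]
tcp_rot: [[-0.146, 0.989, -0.0], [0.989, 0.146, 0.001], [0.001, -0.0, -1.0]]
force: [0.2, -0.8, -6.3]
opening: 0.254
grasp_force: 30.0
scene tray 0.94 [ 80. 345.] [ 0.5122 -0.1975]
scene handle 0.62 [ 82. 344.] [ 0.5155 -0.1878]
scene handle 0.24 [125. 344.] [ 0.4976 -0.0696]
scene tray_back 0.75 [122. 342.] [ 0.5032 -0.0803]
scene tray_back 0.29 [104. 356.] [ 0.4767 -0.1327]
top tray 0.58 [219. 434.] [ 0.521  -0.1839]
top handle 0.68 [225. 436.] [ 0.5052 -0.1856]
top lug 0.54 [215. 411.] [ 0.5282 -0.1136]
top tray_back 0.97 [229. 395.] [ 0.494  -0.0804]
wrist tray 0.57 [207. 322.] [ 0.5142 -0.1921]
wrist tray 0.26 [116. 552.] [ 0.6667 -0.1015]
wrist handle 0.87 [206. 316.] [ 0.5101 -0.1905]
wrist tray_back 0.88 [ 51. 322.] [ 0.4983 -0.0831]
[-0.12920195  0.0783232  -0.03722071] 20.55 [0.00036888 0.00048194]
```

View pics/cc.png

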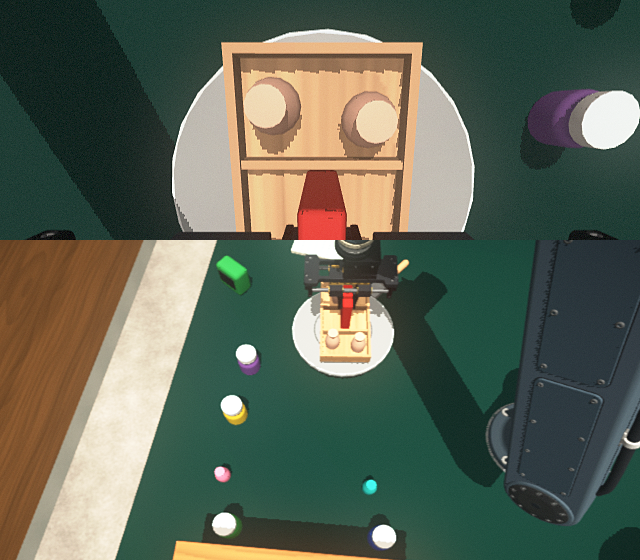

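The tray is over the disc centre within a few millimetres, with its vases standing. I'll lower it.

```bash
python3 -m jog '[{"tx":0,"ty":0,"tz":0.3,"roll":0,"jaw":0.18},{"tx":0,"ty":0,"tz":0.6,"roll":0,"jaw":0.18},{"tx":0,"ty":0,"tz":0.6,"roll":0,"jaw":0.18},{"tx":0,"ty":0,"tz":0.5,"roll":0,"jaw":0.18},{"tx":0,"ty":0,"tz":0.3,"roll":0,"jaw":0.18},{"tx":0,"ty":0,"tz":0.1,"roll":0,"jaw":0.18},{"tx":0,"ty":0,"tz":0,"roll":0,"jaw":0.18},{"tx":0,"ty":0,"tz":0,"roll":0,"jaw":0.18}]'
python3 -m jog '[{"tx":0,"ty":0,"tz":0.1,"roll":0,"jaw":0.18},{"tx":0,"ty":0,"tz":0.1,"roll":0,"jaw":0.18},{"tx":0,"ty":0,"tz":0,"roll":0,"jaw":0.18},{"tx":0,"ty":0,"tz":0,"roll":0,"jaw":0.18}]'
python3 -m jog '[{"tx":0,"ty":0,"tz":0.1,"roll":0,"jaw":0.18},{"tx":0,"ty":0,"tz":0.1,"roll":0,"jaw":0.18},{"tx":0,"ty":0,"tz":0,"roll":0,"jaw":0.18},{"tx":0,"ty":0,"tz":0,"roll":0,"jaw":0.18}]'
```

```text
time_s: 21.35
position: [0.5146, -0.1924, 0.1787]
tcp_rot: [[-0.145, 0.989, 0.0], [0.989, 0.145, -0.0], [-0.0, 0.0, -1.0]]
force: [1.2, 0.1, -6.8]
opening: 0.253
grasp_force: 30.0
time_s: 21.75
position: [0.5144, -0.1923, 0.1766]
tcp_rot: [[-0.146, 0.989, -0.0], [0.989, 0.146, -0.0], [-0.0, -0.0, -1.0]]
force: [0.2, -0.7, -7.0]
opening: 0.244
grasp_force: 30.0
time_s: 22.15
position: [0.5144, -0.1923, 0.1745]
tcp_rot: [[-0.145, 0.989, -0.0], [0.989, 0.145, 0.0], [0.0, -0.0, -1.0]]
force: [-0.6, 0.6, -6.7]
opening: 0.248
grasp_force: 30.0
```

```bash
python3 -m jog '[{"tx":0,"ty":0,"tz":0.1,"roll":0,"jaw":0.18},{"tx":0,"ty":0,"tz":0,"roll":0,"jaw":0.18},{"tx":0,"ty":0,"tz":0,"roll":0,"jaw":0.18}]'
python3 -m jog '[{"tx":0,"ty":0,"tz":0.1,"roll":0,"jaw":0.18},{"tx":0,"ty":0,"tz":0,"roll":0,"jaw":0.18},{"tx":0,"ty":0,"tz":0,"roll":0,"jaw":0.18}]'
```

```text
time_s: 22.45
position: [0.5146, -0.1924, 0.1737]
tcp_rot: [[-0.145, 0.989, 0.0], [0.989, 0.145, -0.0], [-0.0, 0.0, -1.0]]
force: [-0.4, -0.4, -6.3]
opening: 0.248
grasp_force: 30.0
time_s: 22.75
position: [0.5146, -0.1924, 0.1736]
tcp_rot: [[-0.146, 0.989, 0.001], [0.989, 0.146, -0.001], [-0.001, 0.001, -1.0]]
force: [-2.5, 0.6, 5.6]
opening: 0.25
grasp_force: 30.0
```

Contact: the vertical force has reversed. I'll open slowly and retreat straight up.

```bash
python3 -m jog '[{"tx":0,"ty":0,"tz":-0.05,"roll":0,"jaw":0.3},{"tx":0,"ty":0,"tz":0,"roll":0,"jaw":0.4},{"tx":0,"ty":0,"tz":0,"roll":0,"jaw":0.5},{"tx":0,"ty":0,"tz":0,"roll":0,"jaw":0.7},{"tx":0,"ty":0,"tz":0,"roll":0,"jaw":0.8},{"tx":0,"ty":0,"tz":0,"roll":0,"jaw":0.9},{"tx":0,"ty":0,"tz":0,"roll":0,"jaw":0.9},{"tx":0,"ty":0,"tz":0,"roll":0,"jaw":0.9}]'
python3 -m jog '[{"tx":0,"ty":0,"tz":-1,"roll":0,"jaw":0.9},{"tx":0,"ty":0,"tz":-2,"roll":0,"jaw":0.9},{"tx":0,"ty":0,"tz":-3,"roll":0,"jaw":0.9},{"tx":0,"ty":0,"tz":-3,"roll":0,"jaw":0.9},{"tx":0,"ty":0,"tz":-3,"roll":0,"jaw":0.9},{"tx":0,"ty":0,"tz":-1,"roll":0,"jaw":0.9},{"tx":0,"ty":0,"tz":0,"roll":0,"jaw":0.9},{"tx":0,"ty":0,"tz":0,"roll":0,"jaw":0.9}]'
python3 - <<'E'
from h import *
Z=dict(tray=.09,handle=.096,lug=.135,tray_back=.09)
for cam in('scene','wrist'): look(cam,list(Z),'f'+cam,Z=Z)
cv2.imwrite('pics/ff.png',np.vstack([cv2.imread('pics/fwrist.png')[:280],cv2.imread('pics/fscene.png')[:320]]))
E
```

```text
time_s: 23.55
position: [0.5144, -0.1923, 0.173]
tcp_rot: [[-0.146, 0.989, -0.0], [0.989, 0.146, 0.0], [0.0, -0.0, -1.0]]
force: [-0.1, -0.8, 0.3]
opening: 0.843
grasp_force: 0.0
time_s: 24.35
position: [0.5137, -0.1919, 0.3021]
tcp_rot: [[-0.146, 0.989, -0.002], [0.989, 0.146, 0.001], [0.001, -0.002, -1.0]]
force: [0.3, 0.8, -0.7]
opening: 0.902
grasp_force: 0.0
scene tray 0.69 [ 89. 344.] [ 0.5111 -0.1906]
scene tray 0.62 [297. 377.] [0.3719 0.3089]
scene handle 0.76 [ 88. 346.] [ 0.5079 -0.1917]
scene handle 0.41 [299. 380.] [0.3647 0.3116]
scene lug 0.78 [ 36. 343.] [ 0.5348 -0.316 ]
wrist tray 0.72 [174. 321.] [ 0.5128 -0.1939]
wrist handle 0.8 [173. 320.] [ 0.5108 -0.1914]
wrist lug 0.76 [287. 322.] [ 0.5315 -0.3137]
wrist tray_back 0.66 [ 71. 324.] [ 0.4996 -0.0812]
```

View pics/ff.png

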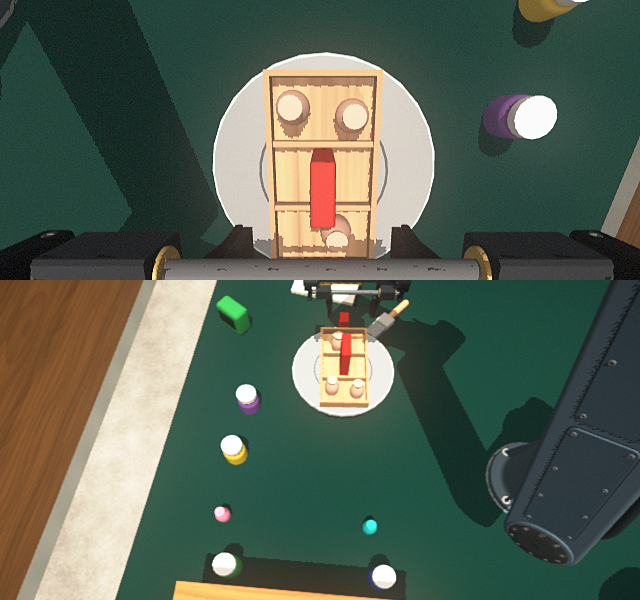

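The tray sits centred on the disc within about 3 mm. All three vases are upright, the jars haven't moved, and the gripper is clear.

```bash
python3 -c "from rig import hand_in; print(hand_in())"
```

```text
the job is handed in; nothing more can be done
None
```

The tray was drawn out and let go on the open bench, then carried by its handle and set on the banding wheel, about 3 mm off centre by the cameras; all three vases stand, no jar was touched, and the job was handed in at about 24 s, though no verdict came back.

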